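# Put away the samples and the pestle after sample preparation

### The arm

A 6-joint arm with a two-finger parallel gripper is mounted at the origin on the work surface. World frame = base frame: x ahead of the robot, y to its left, z up, the work surface at z = 0. Lengths are in m, angles in degrees, forces in N, time in s.
With the tool pointing down it reaches from about 0.35 to 0.8 m from the base axis. Payload 7.3 kg.
Tool frame: the origin (TCP) lies at the very end of the fingers, on their centre line; the grasp point (between the pads) lies 19 mm behind it (arm.grasp_offset is the distance from the TCP to the grasp point, in m); z points along the fingers, y is the direction in which the jaws open and shut (so a half turn about z gives the same grasp; the last joint's range is limited). The gripper opens to 85 mm and grips with 20 to 120 N. Pads are 22 mm wide; open, the fingers measure 114 mm over their backs; the gripper's body (76 mm by 85 mm) begins 54 mm behind the grasp point. The pads swing forward as they close: fully open they stand 13 mm farther back than shut.
Start: joints at [57.754, 19.595, 87.324, -0, 73.075, -8.365], TCP at [0.213, 0.48, 0.231] pointing down, gripper open.
Joint ranges: [-145.02, 145.02], [-44.19, 115.74], [2.07, 154.8], [-57.11, 237.11], [16.16, 152.29], [-177.93, 177.93]. Speed limits (degrees/s): [147.25, 147.25, 180, 180, 180, 180].

### API

Orientations are given as [roll, pitch, yaw] about the fixed x, y, z axes, in that order (R = Rz(yaw) Ry(pitch) Rx(roll)).
In Python, from workcell import arm gives the robot as it stands.
- The arm moves only by the shell command python3 -m inch 'ROWS' [OPENING] [FORCE]. ROWS is JSON, one flat list of numbers, 4 for each row, row after row: the shift along the tool's x, y, z in mm, then the turn about the tool's z in degrees. A call has exactly 10 rows; each row shifts and turns the pose as measured when the row begins, along the tool's axes as they then stand; what a row does not reach is not made up. A row lasts 1/8 s, in which the tool goes at most 62.5 mm and 10.7 degrees, less where a joint would pass 70% of its speed; a pose out of reach is approached as far as the arm can. A call with a gripper value outside its range is refused whole. OPENING is the opening, from 0 (shut) to 1 (fully open), set as the call begins (- or left out, the last holds). The fingers move at their own pace and stop on an object; FORCE is the grip in N (left out, the last holds). Time passes only in rows, so rows that do not move let the fingers close, or fill a call up. It gives the time, the measured TCP pose, the force and the opening at its end, in the units of the state.
- arm.get_state(): the state, without advancing time (a new reading comes with each control period).
- arm.capture(name): name is "side" or "top" or "wrist"; returns the picture (480x640x3 uint8, red, green, blue); there is no depth.
- arm.calibration(name): a dict with "mtx" (3x3 intrinsics, pixels), "position" and "rotation" of the camera in the world. Camera axes: x right, y up, looking along -z (the intrinsics and any distortion apply to the point x, -y, -z); pixel columns grow to the right and rows downward; lengths in m; the calibration is good to about 2 mm. A picture is of the moment at which its call begins: read the wrist's pose just before it. calibration takes no time and is no camera call; for the wrist camera it gives the pose at the moment of the call.
- arm.job_done(): hands the job in, once; it reports no verdict.
The state is a dict: "time": time; "joints": joint angles; "joint_vel": joint speeds; "joint_torque": joint torques, N m; "tcp_pos": TCP position; "tool_rot": TCP orientation; "force": force on the tool from outside, world axes, zero at the start; "moment": the same for the moment, N m; "width": finger opening in m.
Only numpy, scipy, OpenCV 4.12 (cv2) and the standard library are available. Lean on these libraries where they do the work, as an engineer would, in place of code of your own. Each camera call takes 0.05 s, during which the arm holds its last target. There are 200 camera calls.

### The job

Clear the bench after sample preparation: stand the two narrow-necked sample bottles upright in the grey bottle rack, one in each bay, stand the two low sample pots upright on the steel sample tray, and lay the pestle flat on the bottom of the washing-up basin. Set each thing down, do not drop it, and leave the beaker and the loose jar lid where they are.

Things in the scene. Friction and masses are not known exactly. Their poses are not given: they have to be found in the camera images.
- bottle_a_mid (a point): A 125 ml narrow-mouth sample bottle of off-white plastic, standing upright, mass about 0.14 kg: straight round body 52 mm in diameter up to 70 mm, a shoulder, then a red screw cap 29 mm in diameter; 100 mm tall in all. The point is on its axis half-way up (50 mm above its foot); z is up its axis. The other sample bottle is identical.
- bottle_b_mid (a point): A 125 ml narrow-mouth sample bottle of off-white plastic, standing upright, mass about 0.14 kg: straight round body 52 mm in diameter up to 70 mm, a shoulder, then a red screw cap 29 mm in diameter; 100 mm tall in all. The point is on its axis half-way up (50 mm above its foot); z is up its axis. The other sample bottle is identical.
- pot_a_mid (a point): A 70 ml sample pot of off-white plastic, standing upright, mass about 0.10 kg: a straight-sided low round pot with a red screw lid as wide as itself, 54 mm in diameter and 56 mm tall. The point is on its axis half-way up (28 mm above its foot); z is up its axis. The other sample pot is identical.
- pot_b_mid (a point): A 70 ml sample pot of off-white plastic, standing upright, mass about 0.10 kg: a straight-sided low round pot with a red screw lid as wide as itself, 54 mm in diameter and 56 mm tall. The point is on its axis half-way up (28 mm above its foot); z is up its axis. The other sample pot is identical.
- pestle_mid (a point): A white porcelain pestle lying on the bench, 116 mm long, mass about 0.09 kg: rounded ends 28 mm in diameter and a waist 18 mm in diameter over the middle 40 mm. The point is at its centre, 14 mm above what it lies on, and its mass centre is there too; its x axis runs along the pestle. It does not roll by itself.
- bottle_rack: The bottle rack, a fixed dark grey plastic tray with one partition that makes two square bays side by side, each 82 mm square inside. Outside 90 mm (its x) by 176 mm (its y), walls and partition 30 mm high above the bench and 4 mm thick, floor 4 mm thick. Origin at the centre of its underside, on the bench; the bay centres lie at y = +43 mm and y = -43 mm, x = 0; z is up.
- sample_tray: The sample tray, a fixed shallow open stainless-steel tray: outside 156 mm (its x) by 216 mm (its y), plus a 7 mm lip all round at the top, walls only 12 mm high above the bench and 3 mm thick, floor 3 mm thick. Origin at the centre of its underside, on the bench; z is up. The two pots fit well at y = +50 mm and y = -50 mm, x = 0.
- wash_basin: The washing-up basin, a fixed deep open basin of white plastic: outside 150 mm (its x) by 210 mm (its y), plus an 8 mm lip all round at the top, walls 45 mm high above the bench and 4 mm thick, floor 4 mm thick. Origin at the centre of its underside, on the bench; z is up. It is empty.
- beaker_mid (a point): A clear plastic beaker, open at the top, 52 mm in diameter and 70 mm tall, standing loose on the bench among the things. It stays where it is. The point is on its axis half-way up, 35 mm above the bench.
- jar_lid_mid (a point): A loose red jar lid lying flat and upside down on the bench (a red rim round a white liner) among the things, 70 mm in diameter and 14 mm thick (wider and much lower than a sample pot). It stays where it is. The point is at its centre, 7 mm above the bench.

How it is judged:
By the outcome, as a careful person would: the job done as asked, in the order asked, and still so for the second after the job is handed in, with the robot touching nothing.
It also fails if it takes over 131 s, if anything falls off the work surface, if the arm or the gripper's body presses on something with over 40 N, if the wrist force passes 120 N, or if a joint passes its speed limit or range.

## Working session

There is one attempt and no reset: what is moved stays moved. The work goes in short steps, Python scripts to look and compute and a shell command to move; the robot and the scene stay as the last step left them, time stands still between calls to the robot, and variables do not carry over. Pictures are saved under pics/ and viewed, about 12 in all and at most 16, crops included, and the job is handed in when it is done.

```bash
mkdir -p pics
cat > h.py <<'E'
from workcell import arm
import numpy as np, cv2
def cap(n,f):
    c=arm.calibration(n); im=arm.capture(n); cv2.imwrite('pics/'+f,cv2.cvtColor(im,cv2.COLOR_RGB2BGR)); return im,c
def ray(c,u,v,z):
    K=np.array(c['mtx']);R=np.array(c['rotation']);p=np.array(c['position'])
    d=cv2.undistortPoints(np.array([[[u,v]]],float),K,np.array(c.get('dist',c.get('distortion',np.zeros(5))),float))[0,0]
    w=R@np.array([d[0],-d[1],-1]); return p+w*(z-p[2])/w[2]
def proj(c,P):
    K=np.array(c['mtx']);R=np.array(c['rotation']);q=R.T@(np.array(P)-c['position'])
    return (K@np.array([q[0]/-q[2],-q[1]/-q[2],1]))[:2]
E
python3 - <<'E'
from h import *
for n in('top','side'):
    im,c=cap(n,n+'0.png');print(c)
print(arm.get_state())
E
```

```text
{'mtx': array([[593.85124019,   0.        , 327.92348533],
       [  0.        , 593.85124019, 239.1147581 ],
       [  0.        ,   0.        ,   1.        ]]), 'position': array([ 3.83670758e-01, -3.92788301e-04,  1.16116694e+00]), 'rotation': array([  9.58329146,  -0.72071902, -88.94215168])}
{'mtx': array([[611.27326584,   0.        , 319.4527207 ],
       [  0.        , 611.27326584, 234.41686037],
       [  0.        ,   0.        ,   1.        ]]), 'position': array([ 0.11472836, -0.91406926,  0.79048137]), 'rotation': array([ 55.11932814,   0.65655255, -27.39128115])}
{'time': 0.1, 'joints': array([ 5.77535267e+01,  1.96327316e+01,  8.73712213e+01, -9.70252117e-04,
        7.30761087e+01, -8.36481057e+00]), 'joint_vel': array([ 0.0154559 , -0.09385214, -0.16810826, -0.00490587, -0.04312052,
        0.10227212]), 'joint_torque': array([ 2.46902186e-03, -4.34448302e+01, -2.46491861e+01,  6.62861476e-05,
        4.60307230e-03,  2.26178628e-06]), 'tcp_pos': array([0.21233228, 0.47975116, 0.23069613]), 'tool_rot': array([-1.79920655e+02, -1.07290259e-02,  1.56118613e+02]), 'force': array([ 0.32338928, -0.77141835,  0.71567427]), 'moment': array([-0.02280243, -0.00795481, -0.06164011]), 'width': 0.08556800046341498}
```

View pics/top0.png

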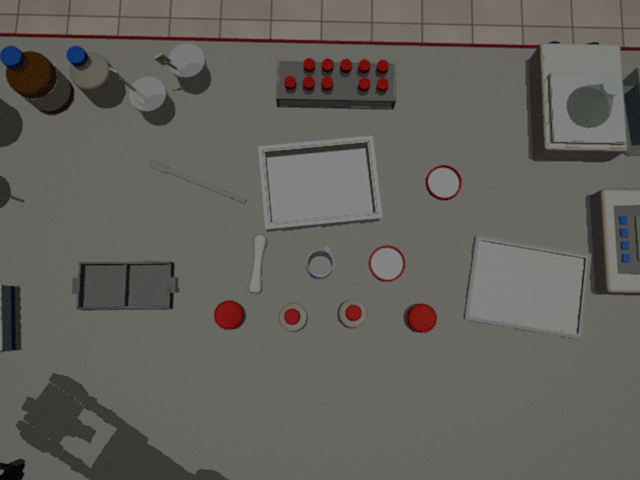

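View pics/side0.png

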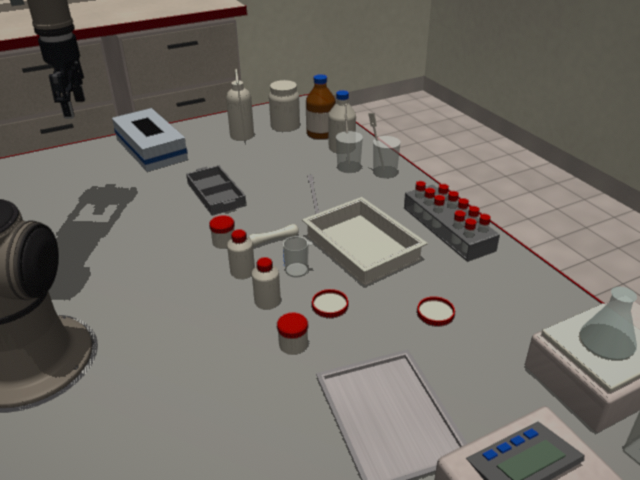

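The top view shows the red pots at (229,315) and (422,318), and the bottles with caps at (292,317) and (353,313). The pestle is at (257,264), the beaker at (320,264), and flat lids at (387,263) and (443,182). The rack is at (126,286), the basin at (320,183) and the tray at (529,286). The side view agrees.

```bash
sed -i "s/R=np.array(c\['rotation'\])/R=Rot.from_euler('xyz',c['rotation'],degrees=True).as_matrix()/; 2a from scipy.spatial.transform import Rotation as Rot" h.py
python3 - <<'E'
from h import *
im=cv2.cvtColor(cv2.imread('pics/top0.png'),cv2.COLOR_BGR2RGB);c=arm.calibration('top')
h=cv2.cvtColor(im,cv2.COLOR_RGB2HSV)
red=((h[...,1]>170)&((h[...,0]<8)|(h[...,0]>172))&(h[...,2]>60)).astype('uint8')
n,l,s,ce=cv2.connectedComponentsWithStats(red)
for i in range(1,n):
    if s[i,4]>60 and ce[i,1]>140:
        a=s[i,4]; z=.1 if a<400 else .056
        print('red',s[i],ce[i].round(1),'z',z,ray(c,*ce[i],z).round(4),'z.014',ray(c,*ce[i],.014).round(4))
# pestle
def comp(mask,box):
    x0,y0,x1,y1=box;m=np.zeros_like(mask);m[y0:y1,x0:x1]=mask[y0:y1,x0:x1];return m
m=comp((h[...,2]>140).astype('uint8'),(240,228,275,300))
p=np.argwhere(m)[:,::-1]; r=cv2.minAreaRect(p.astype('float32'));bx=cv2.boxPoints(r)
print('pestle',r,ray(c,*r[0],.014).round(4))
W=np.array([ray(c,*q,.014)[:2] for q in p]);v=np.linalg.svd(W-W.mean(0),full_matrices=0)[2][0]
print(W.mean(0),'axis yaw',np.degrees(np.arctan2(v[1],v[0])))
for name,box,z,f in (('rack',(70,255,185,315),.03,lambda g:g<75),('basin',(250,130,390,235),.045,lambda g:g>135),('tray',(460,230,600,340),.012,lambda g:g>125)):
    m=comp(f(h[...,2]).astype('uint8'),box);cs=max(cv2.findContours(m,0,1)[0],key=cv2.contourArea)
    r=cv2.minAreaRect(cs);b=cv2.boxPoints(r)
    B=np.array([ray(c,*q,z)[:2] for q in b]);print(name,r,B.mean(0).round(4),[(np.linalg.norm(B[i]-B[i-1]).round(4),np.degrees(np.arctan2(*(B[i]-B[i-1])[::-1])).round(1)) for i in range(4)])
E
```

```text
red [426 165  35  34 111] [443.4 181. ] z 0.1 [ 0.6763 -0.2218  0.1   ] z.014 [ 0.7    -0.2397  0.014 ]
red [214 301  29  28 640] [228.6 314.5] z 0.056 [0.4257 0.1698 0.056 ] z.014 [0.4273 0.1762 0.014 ]
red [346 305  15  16 184] [353.  312.3] z 0.1 [ 0.4321 -0.0574  0.1   ] z.014 [ 0.436 -0.062  0.014]
red [408 304  28  28 633] [421.5 317.6] z 0.056 [ 0.4268 -0.1867  0.056 ] z.014 [ 0.4285 -0.1938  0.014 ]
red [285 309  15  15 183] [291.8 316.1] z 0.1 [0.4234 0.051  0.1   ] z.014 [0.4266 0.0552 0.014 ]
pestle ((0.0, 0.0), (0.0, 0.0), 0.0) [1.0694 0.6822 0.014 ]<stdin>:16: RuntimeWarning: Mean of empty slice.
  ret = ret.dtype.type(ret / rcount)
Traceback (most recent call last):
numpy.linalg.LinAlgError: 1-dimensional array given. Array must be at least two-dimensional
```

```bash
cat > m.py <<'E'
from h import *
im=cv2.imread('pics/top0.png');c=arm.calibration('top');g=cv2.cvtColor(im,6)
print('bg',g[350,320],g[270,200],g[286,100],g[264,77],g[183,320],g[286,529],g[280,256])
def m_(box,inv):
    x0,y0,x1,y1=box;s=g[y0:y1,x0:x1];t,b=cv2.threshold(s,0,255,cv2.THRESH_OTSU+(1 if inv else 0))
    cs=max(cv2.findContours(b,0,1,offset=(x0,y0))[0],key=cv2.contourArea);return t,cs
for name,box,z,inv in (('pestle',(240,228,275,300),.014,0),('rack',(76,255,176,315),.03,1),('basin',(250,130,390,235),.045,0),('tray',(460,230,600,340),.012,0)):
    t,cs=m_(box,inv);r=cv2.minAreaRect(cs);b=cv2.boxPoints(r)
    B=np.array([ray(c,*q,z)[:2] for q in b]);print(name,t,b.round().tolist(),B.mean(0).round(4),[(np.linalg.norm(B[i]-B[i-1]).round(4),np.degrees(np.arctan2(*(B[i]-B[i-1])[::-1])).round(1)) for i in (0,1)])
print('beaker top',ray(c,320,264,.035),'lids',ray(c,387,263,.01),ray(c,443.5,182,.01))
E
python3 m.py
```

```text
bg 103 102 76 104 129 130 130
pestle 113.0 [[249.0, 291.0], [255.0, 234.0], [265.0, 235.0], [259.0, 292.0]] [0.5282 0.1261] [(np.float64(0.0192), np.float64(85.1)), (np.float64(0.1105), np.float64(-3.8))]
rack 55.0 [[57.0, 288.0], [101.0, 242.0], [124.0, 264.0], [80.0, 309.0]] [0.4953 0.439 ] [(np.float64(0.0614), np.float64(48.6)), (np.float64(0.1174), np.float64(-40.8))]
basin 111.0 [[257.0, 146.0], [374.0, 134.0], [382.0, 217.0], [265.0, 229.0]] [0.6863 0.0073] [(np.float64(0.1664), np.float64(7.4)), (np.float64(0.2321), np.float64(-83.0))]
tray 110.0 [[463.0, 318.0], [477.0, 235.0], [593.0, 254.0], [580.0, 338.0]] [ 0.4943 -0.4026] [(np.float64(0.2261), np.float64(81.7)), (np.float64(0.1668), np.float64(-10.6))]
beaker top [0.52555898 0.00319201 0.035     ] lids [ 0.53330336 -0.12765292  0.01      ] [ 0.69908121 -0.24067662  0.01      ]
```

```bash
python3 -m inch '[0,0,0,-10,0,0,0,-10,0,0,0,-4,-26,-53,0,0,-26,-53,0,0,-26,-53,0,0,-26,-53,0,0,-26,-53,0,0,-26,-53,0,0,0,0,0,0]' 1 40
python3 - <<'E'
from h import *
c=arm.calibration('top')
for q in((79,263),(173,262),(174,309),(80,310)):print(ray(c,*q,.03).round(4))
E
```

```text
time: 1.35
tcp_pos: [0.3772, 0.1544, 0.2281]
tool_rot: [-179.7, -0.2, -178.9]
force: [-0.3, 1.5, 0.1]
width: 0.0852
[0.5189 0.4631 0.03  ]
[0.5244 0.2844 0.03  ]
[0.4351 0.277  0.03  ]
[0.4299 0.4534 0.03  ]
```

Run:
```python
import cv2
i=cv2.imread('pics/top0.png');cv2.imwrite('pics/rack.png',cv2.resize(i[250:320,60:190],None,fx=6,fy=6,interpolation=2))
```

```text
(no output)
```

View pics/rack.png

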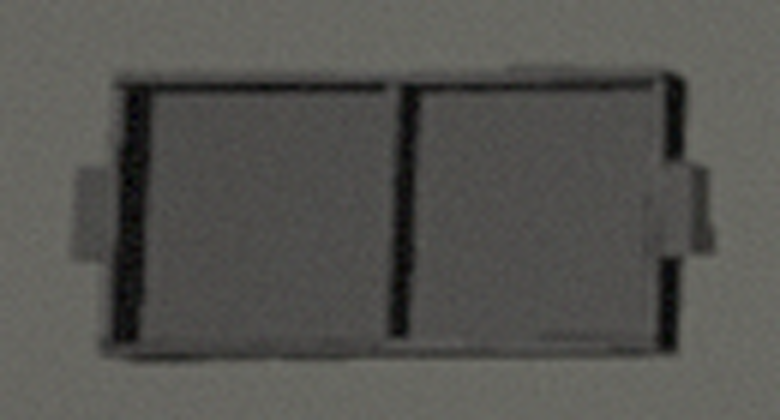

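The crop shows the rack rim spanning columns 107–662 and rows 72–355, with the partition top at column 385. The rim centre is therefore at about (124.0, 285.7) in the full picture.

```bash
python3 -m inch '[-25,-52,0,0,-20,-50,0,0,0,0,40,0,0,0,0,0,0,0,0,0,0,0,0,0,0,0,0,0,0,0,0,0,0,0,0,0,0,0,0,0]'
python3 - <<'E'
from h import *
c=arm.calibration('top')
print(ray(c,124,285.7,.03))
a=ray(c,60+107/6,250+350/6,.03);b=ray(c,60+662/6,250+350/6,.03);print(a,b)
im,w=cap('wrist','w1.png');print(w['position'],w['rotation'],arm.get_state()['tcp_pos'])
E
```

```text
time: 2.6
tcp_pos: [0.4259, 0.0556, 0.1913]
tool_rot: [-179.8, 0.1, -178.5]
force: [0.1, -0.4, -0.2]
width: 0.0855
[0.47725325 0.37433807 0.03      ]
[0.43291619 0.45774558 0.03      ] [0.43623637 0.28400621 0.03      ]
[0.35951998 0.05502309 0.33373915] [-15.28874015   0.20310824  91.50095093] [0.42585649 0.0555194  0.19128557]
```

View pics/w1.png

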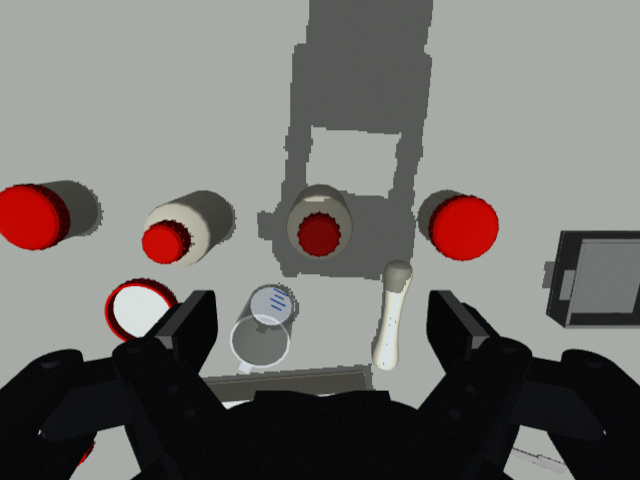

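The wrist view shows bottle a's cap centre at (319,235), bottle b's cap at (166,242), pot lids at (33,216) and (464,228), and the pestle from (398,268) to (385,362).

Run:
```python
from h import *
im=cv2.imread('pics/w1.png');c=arm.calibration('wrist');h=cv2.cvtColor(im,40)
red=((h[...,1]>200)&((h[...,0]<8)|(h[...,0]>172))&(h[...,2]>90)).astype('uint8')
n,l,s,ce=cv2.connectedComponentsWithStats(red)
for i in range(1,n):
    if s[i,4]>400: print(s[i],ce[i].round(1),ray(c,*ce[i],.1).round(4),ray(c,*ce[i],.056).round(4))
for q in((398,272),(385,358),(391,315)):print(ray(c,*q,.014).round(4))
```

```text
[   0  185   60   65 3082] [ 27.6 217.8] [ 0.4154 -0.145   0.1   ] [ 0.4259 -0.1826  0.056 ]
[ 431  196   67   65 3252] [464.9 228.2] [0.4146 0.1537 0.1   ] [0.4249 0.1723 0.056 ]
[ 299  220   38   35 1001] [318.3 237.1] [0.4236 0.0535 0.1   ] [0.4357 0.0533 0.056 ]
[ 142  223   43   41 1233] [162.4 243.7] [ 0.4313 -0.0547  0.1   ] [ 0.4448 -0.0753  0.056 ]
[0.4802 0.1311 0.014 ]
[0.5758 0.1255 0.014 ]
[0.5263 0.1279 0.014 ]
```

```bash
python3 -m inch '[3,-3,0,0,0,0,50,0,0,0,50,0,0,0,40,0,0,0,10,0,0,0,3,0,0,0,0,0,0,0,0,0,0,0,0,0,0,0,0,0]' 1 40; python3 -m inch '[0,0,0,0,0,0,0,0,0,0,0,0,0,0,0,0,0,0,0,0,0,0,0,0,0,0,0,0,0,0,0,0,0,0,0,0,0,0,0,0]' 0 40
```

```text
time: 3.9
tcp_pos: [0.4278, 0.0504, 0.0398]
tool_rot: [-179.7, 0.8, -178.5]
force: [-0.8, -0.6, 0.4]
width: 0.0852
time: 5.15
tcp_pos: [0.428, 0.0505, 0.0404]
tool_rot: [-179.7, 0.9, -178.5]
force: [0.3, 0.4, 3.9]
width: 0.0514
```

```bash
python3 -m inch '[0,0,-50,0,0,0,-50,0,0,0,-30,0,-8,52,0,0,-8,52,0,0,-8,52,0,0,-8,52,0,0,-8,52,0,0,-8,52,0,0,0,0,0,0]'; python3 -m inch '[0,20,0,0,0,20,0,0,0,0,0,0,0,0,0,0,0,0,0,0,0,0,0,0,0,0,0,0,0,0,0,0,0,0,0,0,0,0,0,0]'
```

```text
time: 6.4
tcp_pos: [0.4666, 0.3727, 0.1683]
tool_rot: [-179.6, 0.5, -178.8]
force: [-0.1, -0.3, -1.4]
width: 0.0507
time: 7.65
tcp_pos: [0.4652, 0.4078, 0.1651]
tool_rot: [-179.3, 0.2, -178.9]
force: [0.4, 1.1, -1.3]
width: 0.0508
```

```bash
python3 -m inch '[-16,8,0,0,0,0,0,0,0,0,40,0,0,0,35,0,0,0,20,0,0,0,0,0,0,0,0,0,0,0,0,0,0,0,0,0,0,0,0,0]'
python3 - <<'E'
from h import *
im,c=cap('top','t1.png');s=im[210:330,40:240];cv2.imwrite('pics/t1c.png',cv2.cvtColor(cv2.resize(s,None,fx=4,fy=4),4))
print(arm.get_state()['tcp_pos'])
E
```

```text
time: 8.9
tcp_pos: [0.4809, 0.4158, 0.0721]
tool_rot: [-179.5, 0.4, -178.9]
force: [-0.2, -0.6, -1.8]
width: 0.051
[0.48087346 0.41578156 0.07207404]
```

View pics/t1c.png

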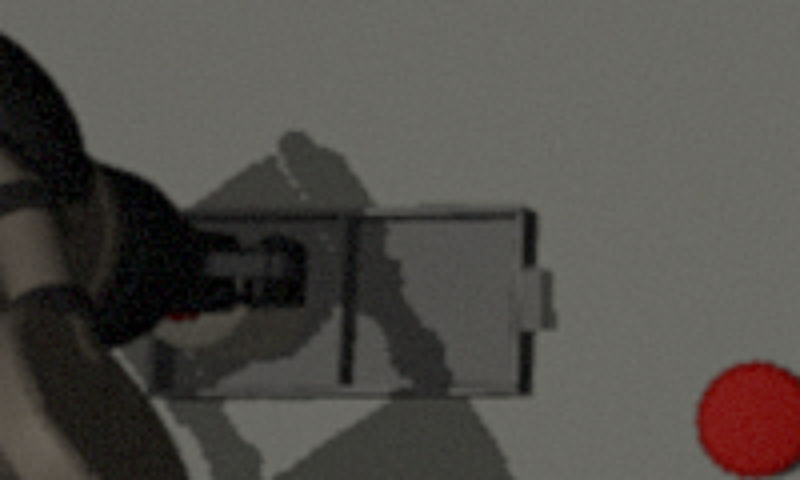

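The bottle hangs inside the left bay, with its body near crop (205,325) and the bay spanning about 160–340 × 215–390. I'll lower it.

```bash
python3 -m inch '[0,0,15,0,0,0,8,0,0,0,2,0,0,0,0,0,0,0,0,0,0,0,0,0,0,0,0,0,0,0,0,0,0,0,0,0,0,0,0,0]'; python3 -m inch '[0,0,1,0,0,0,0,0,0,0,1,0,0,0,0,0,0,0,1,0,0,0,0,0,0,0,0,0,0,0,0,0,0,0,0,0,0,0,0,0]'
```

```text
time: 10.2
tcp_pos: [0.4811, 0.4155, 0.0453]
tool_rot: [-179.5, 0.4, -178.9]
force: [-0.0, 0.9, -1.9]
width: 0.0511
time: 11.45
tcp_pos: [0.4813, 0.4156, 0.0446]
tool_rot: [-179.5, 0.5, -178.9]
force: [-0.9, -0.6, 1.7]
width: 0.0512
```

```bash
python3 -m inch '[0,0,0,0,0,0,0,0,0,0,0,0,0,0,0,0,0,0,0,0,0,0,-10,0,0,0,-40,0,0,0,-50,0,0,0,-50,0,8,-52,0,0]' 1; python3 -m inch '[8,-52,0,0,8,-52,0,0,8,-52,0,0,8,-52,0,0,8,-52,0,0,0,-52,0,0,0,-52,0,0,0,-52,0,0,0,0,0,0,0,0,0,0]'
```

```text
time: 12.7
tcp_pos: [0.4738, 0.3667, 0.2016]
tool_rot: [-179.6, 0.7, -178.7]
force: [1.2, -0.6, -0.3]
width: 0.0852
time: 13.95
tcp_pos: [0.4427, -0.0645, 0.2135]
tool_rot: [-179.6, 1.7, -178.8]
force: [1.0, 0.0, 0.8]
width: 0.0852
```

```bash
python3 -m inch '[12,8,0,0,0,0,50,0,0,0,50,0,0,0,30,0,0,0,0,0,0,0,0,0,0,0,0,0,0,0,0,0,0,0,0,0,0,0,0,0]'
```

```text
time: 15.2
tcp_pos: [0.4342, -0.0485, 0.0865]
tool_rot: [-179.5, 2.3, -178.1]
force: [0.8, -0.4, 0.5]
width: 0.0856
```

```bash
python3 -m inch '[3,-7,0,0,0,0,0,0,0,0,30,0,2,0,12,0,0,0,4,0,0,0,0,0,0,0,0,0,0,0,0,0,0,0,0,0,0,0,0,0]'; python3 -m inch '[0,0,0,0,0,0,0,0,0,0,0,0,0,0,0,0,0,0,0,0,0,0,0,0,0,0,0,0,0,0,0,0,0,0,0,0,0,0,0,0]' 0 40
```

```text
time: 16.45
tcp_pos: [0.4327, -0.0578, 0.041]
tool_rot: [-179.4, 2.5, -178.2]
force: [0.9, 1.0, 0.8]
width: 0.0852
time: 17.7
tcp_pos: [0.4328, -0.0577, 0.0414]
tool_rot: [-179.4, 2.5, -178.2]
force: [-0.8, -0.2, 3.1]
width: 0.0509
```

```bash
python3 -m inch '[0,0,-50,0,0,0,-50,0,0,0,-30,0,-8,52,0,0,-8,52,0,0,-8,52,0,0,-8,52,0,0,-8,52,0,0,-8,52,0,0,-5,20,0,0]'; python3 -m inch '[0,0,0,0,0,0,0,0,0,0,0,0,0,0,0,0,0,0,0,0,0,0,0,0,0,0,0,0,0,0,0,0,0,0,0,0,0,0,0,0]'
```

```text
time: 18.95
tcp_pos: [0.4704, 0.2852, 0.1706]
tool_rot: [-179.4, 2.3, -178.5]
force: [0.1, -0.3, -2.0]
width: 0.0508
time: 20.2
tcp_pos: [0.4697, 0.283, 0.1695]
tool_rot: [-179.3, 2.1, -178.6]
force: [0.2, 0.5, -1.4]
width: 0.051
```

```bash
python3 -m inch '[-4,47,0,0,0,0,0,0,0,0,40,0,0,0,35,0,0,0,20,0,0,0,0,0,0,0,0,0,0,0,0,0,0,0,0,0,0,0,0,0]'
python3 - <<'E'
from h import *
im,c=cap('top','t2.png');s=im[210:330,40:240];cv2.imwrite('pics/t2c.png',cv2.cvtColor(cv2.resize(s,None,fx=4,fy=4),4))
E
```

```text
time: 21.45
tcp_pos: [0.4785, 0.3288, 0.0757]
tool_rot: [-179.4, 2.5, -178.6]
force: [0.2, -0.3, -1.8]
width: 0.0512
```

View pics/t2c.png

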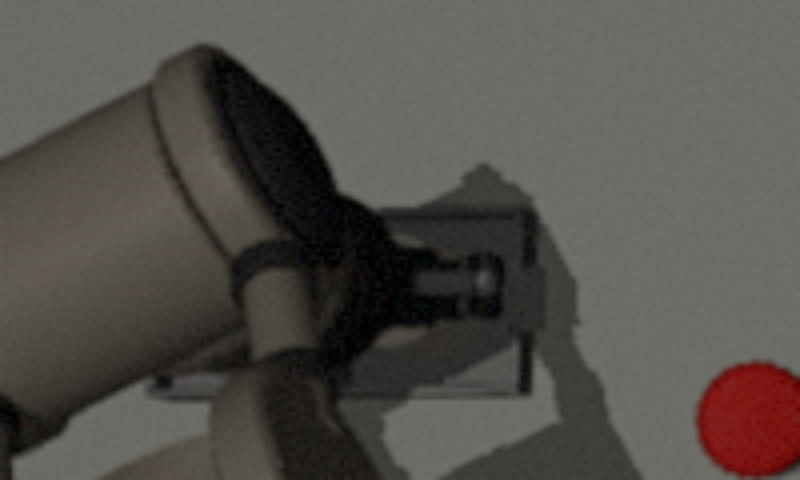

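The gripper covers the right bay at about (440,285), inside the rim. I'll lower to contact.

```bash
python3 -m inch '[0,0,16,0,0,0,9,0,0,0,2,0,0,0,0,0,0,0,0,0,0,0,0,0,0,0,1,0,0,0,0,0,0,0,0,0,0,0,0,0]'; python3 -m inch '[0,0,1,0,0,0,0,0,0,0,1,0,0,0,0,0,0,0,1,0,0,0,0,0,0,0,0,0,0,0,0,0,0,0,0,0,0,0,0,0]'
```

```text
time: 22.75
tcp_pos: [0.4798, 0.3287, 0.0457]
tool_rot: [-179.4, 2.5, -178.6]
force: [0.1, 0.0, -1.5]
width: 0.0513
time: 24.0
tcp_pos: [0.4806, 0.3288, 0.0454]
tool_rot: [-179.4, 2.6, -178.6]
force: [-0.1, -0.7, 2.2]
width: 0.051
```

Contact again. I'll open to 0.76 because of the neighbouring bottle, rise, then head for the pot at (0.425, 0.171).

```bash
python3 -m inch '[0,0,0,0,0,0,0,0,0,0,0,0,0,0,0,0,0,0,0,0,0,0,-10,0,0,0,-40,0,0,0,-50,0,0,0,-30,0,0,0,0,0]' 0.76; python3 -m inch '[18,-50,0,0,18,-50,0,0,17,-45,0,0,0,0,0,0,0,0,0,0,0,0,0,0,0,0,0,0,0,0,0,0,0,0,0,0,0,0,0,0]' 1
python3 - <<'E'
from h import *
cap('top','t3.png');cap('wrist','w3.png')
E
```

```text
time: 25.25
tcp_pos: [0.4746, 0.3302, 0.1809]
tool_rot: [-179.5, 2.7, -178.6]
force: [-0.4, 1.2, 0.3]
width: 0.0649
time: 26.5
tcp_pos: [0.4223, 0.1822, 0.1749]
tool_rot: [-179.4, 2.4, -178.3]
force: [0.0, 0.0, 0.1]
width: 0.0852
```

View pics/t3.png

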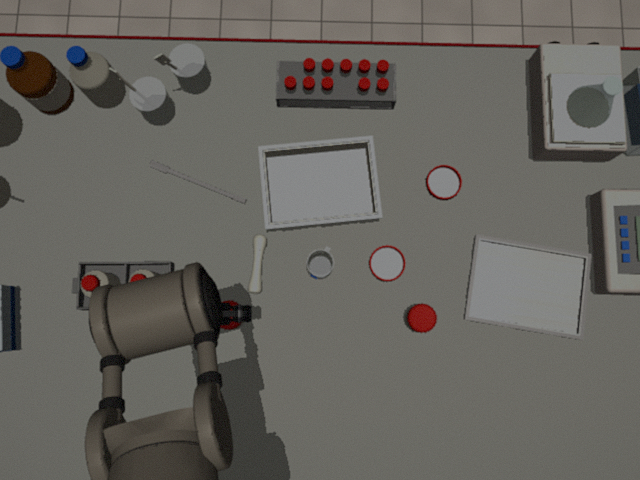

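Both bottles stand in the rack bays, with caps at (92,284) and (139,280). Next is pot a.

```bash
python3 -m inch '[3,-12,0,0,0,0,50,0,0,0,40,0,0,0,0,0,0,0,0,0,0,0,0,0,0,0,0,0,0,0,0,0,0,0,0,0,0,0,0,0]' 1
```

```text
time: 27.85
tcp_pos: [0.4268, 0.1672, 0.0893]
tool_rot: [-179.5, 3.0, -178.3]
force: [-0.6, 0.2, 0.8]
width: 0.0853
```

```bash
python3 -m inch '[6,3,0,0,0,0,40,0,0,0,25,0,0,0,6,0,0,0,0,0,0,0,0,0,0,0,0,0,0,0,0,0,0,0,0,0,0,0,0,0]' 1;  python3 -m inch '[0,0,0,0,0,0,0,0,0,0,0,0,0,0,0,0,0,0,0,0,0,0,0,0,0,0,0,0,0,0,0,0,0,0,0,0,0,0,0,0]' 0 40
```

```text
time: 29.1
tcp_pos: [0.4252, 0.1709, 0.0196]
tool_rot: [-179.6, 3.4, -178.3]
force: [-0.6, -0.7, 0.9]
width: 0.0856
time: 30.35
tcp_pos: [0.4252, 0.1709, 0.0199]
tool_rot: [-179.6, 3.4, -178.3]
force: [-0.5, -0.4, 1.8]
width: 0.0531
```

```bash
python3 -m inch '[0,0,-50,0,0,0,-50,0,0,0,-20,0,-5,-52,0,0,-5,-52,0,0,-5,-52,0,0,-5,-52,0,0,-5,-52,0,0,-5,-52,0,0,-5,-52,0,0]'; python3 -m inch '[-8,-52,0,0,-8,-52,0,0,-8,-52,0,0,-8,-52,0,0,0,0,0,0,0,0,0,0,0,0,0,0,0,0,0,0,0,0,0,0,0,0,0,0]'
```

```text
time: 31.6
tcp_pos: [0.465, -0.1987, 0.1469]
tool_rot: [-179.6, 3.3, -177.9]
force: [1.4, -0.3, -0.9]
width: 0.053
time: 32.85
tcp_pos: [0.5032, -0.4118, 0.1467]
tool_rot: [-179.8, 3.1, -178.0]
force: [0.0, -0.4, -1.3]
width: 0.0529
```

```bash
python3 -m inch '[23,-40,0,0,0,0,0,0,0,0,40,0,0,0,40,0,0,0,22,0,0,0,0,0,0,0,0,0,0,0,0,0,0,0,0,0,0,0,0,0]'
python3 - <<'E'
from h import *
im,c=cap('side','s4.png')
E
```

```text
time: 34.1
tcp_pos: [0.4908, -0.4533, 0.0475]
tool_rot: [-179.4, 3.5, -177.8]
force: [-0.4, 0.2, -0.8]
width: 0.0532
```

View pics/s4.png

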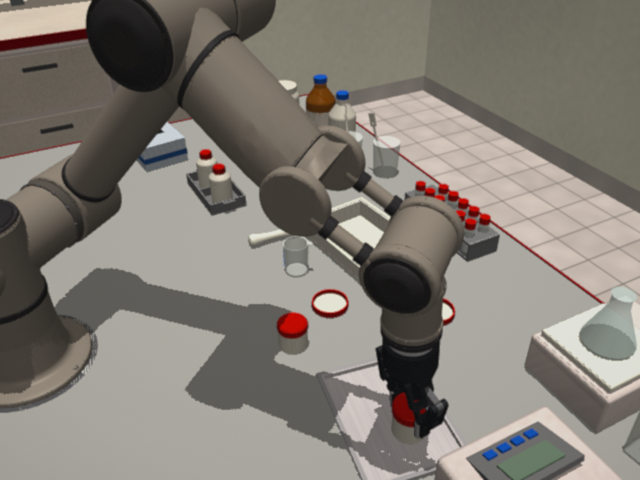

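The bottles stand in the rack at (205,170) and (220,187). The pot is above the tray's far half at (405,415). I'll lower it.

```bash
python3 -m inch '[4,0,12,0,0,0,8,0,0,0,3,0,0,0,0,0,0,0,0,0,0,0,0,0,0,0,1,0,0,0,0,0,0,0,0,0,0,0,0,0]'; python3 -m inch '[0,0,1,0,0,0,0,0,0,0,1,0,0,0,0,0,0,0,1,0,0,0,0,0,0,0,0,0,0,0,0,0,0,0,0,0,0,0,0,0]'
```

```text
time: 35.4
tcp_pos: [0.4881, -0.4538, 0.0231]
tool_rot: [-179.4, 3.5, -177.8]
force: [-1.0, -0.3, 2.9]
width: 0.0531
time: 36.65
tcp_pos: [0.4883, -0.4539, 0.023]
tool_rot: [-179.4, 3.5, -177.8]
force: [-1.5, 0.4, 4.5]
width: 0.0532
```

```bash
python3 -m inch '[0,0,0,0,0,0,0,0,0,0,0,0,0,0,0,0,0,0,0,0,0,0,-10,0,0,0,-40,0,0,0,-50,0,0,0,-10,0,0,0,0,0]' 1; python3 -m inch '[10,52,0,0,10,52,0,0,10,52,0,0,10,52,0,0,10,48,0,0,0,0,0,0,0,0,0,0,0,0,0,0,0,0,0,0,0,0,0,0]' 1
```

```text
time: 37.9
tcp_pos: [0.4812, -0.453, 0.1363]
tool_rot: [-179.4, 3.6, -177.8]
force: [-0.0, 0.7, 0.0]
width: 0.0853
time: 39.15
tcp_pos: [0.4167, -0.1918, 0.1218]
tool_rot: [-179.8, 3.0, -178.1]
force: [-0.5, 0.3, 1.7]
width: 0.0856
```

```bash
python3 -m inch '[-3,6,0,0,0,0,0,0,0,0,35,0,0,0,25,0,0,0,0,0,0,0,0,0,0,0,0,0,0,0,0,0,0,0,0,0,0,0,0,0]' 1
python3 - <<'E'
from h import *
im,c=cap('wrist','w5.png');h=cv2.cvtColor(im,cv2.COLOR_RGB2HSV)
red=((h[...,1]>200)&((h[...,0]<8)|(h[...,0]>172))&(h[...,2]>90)).astype('uint8')
n,l,s,ce=cv2.connectedComponentsWithStats(red)
for i in range(1,n):
    if s[i,4]>800: print(s[i],ce[i].round(1),ray(c,*ce[i],.056).round(4))
print(arm.get_state()['tcp_pos'])
E
```

```text
time: 40.4
tcp_pos: [0.4254, -0.1871, 0.0645]
tool_rot: [-179.6, 3.4, -178.0]
force: [0.6, 0.9, 0.6]
width: 0.0853
[ 265  236  115  102 8969] [322.2 286.3] [ 0.4245 -0.1862  0.056 ]
[ 0.42544582 -0.18706436  0.06446566]
```

Target (0.425, -0.186), 45 mm down.

```bash
python3 -m inch '[3,1,0,0,0,0,25,0,0,0,15,0,0,0,4,0,0,0,0,0,0,0,0,0,0,0,0,0,0,0,0,0,0,0,0,0,0,0,0,0]' 1;  python3 -m inch '[0,0,0,0,0,0,0,0,0,0,0,0,0,0,0,0,0,0,0,0,0,0,0,0,0,0,0,0,0,0,0,0,0,0,0,0,0,0,0,0]' 0 40
```

```text
time: 41.7
tcp_pos: [0.4254, -0.1869, 0.0213]
tool_rot: [-179.4, 3.5, -178.0]
force: [0.1, -0.7, -0.4]
width: 0.0853
time: 42.95
tcp_pos: [0.4254, -0.1869, 0.0216]
tool_rot: [-179.4, 3.5, -178.0]
force: [-0.4, 0.5, 1.4]
width: 0.053
```

```bash
python3 -m inch '[0,0,-50,0,0,0,-50,0,-12,-30,0,0,-20,-45,0,0,-20,-45,0,0,-18,-40,0,0,0,0,0,0,0,0,0,0,0,0,0,0,0,0,0,0]'
```

```text
time: 44.2
tcp_pos: [0.4939, -0.3446, 0.1264]
tool_rot: [-179.7, 3.2, -177.9]
force: [-0.5, 0.7, -1.9]
width: 0.053
```

```bash
python3 -m inch '[-3,-9,0,0,0,0,0,0,0,0,40,0,0,0,40,0,0,0,0,0,0,0,0,0,0,0,8,0,0,0,0,0,0,0,0,0,0,0,0,0]'; python3 -m inch '[0,0,5,0,0,0,2,0,0,0,0,0,0,0,1,0,0,0,1,0,0,0,0,0,0,0,0,0,0,0,0,0,0,0,0,0,0,0,0,0]'
```

```text
time: 45.45
tcp_pos: [0.5055, -0.3567, 0.0438]
tool_rot: [-179.2, 3.7, -177.8]
force: [-0.6, 1.0, -1.7]
width: 0.053
time: 46.7
tcp_pos: [0.5062, -0.3568, 0.0343]
tool_rot: [-179.2, 3.7, -177.8]
force: [0.1, 0.1, -1.7]
width: 0.0528
```

```bash
python3 -m inch '[4,0,6,0,0,0,3,0,0,0,0,0,0,0,1,0,0,0,0,0,0,0,1,0,0,0,0,0,0,0,0,0,0,0,0,0,0,0,0,0]'; python3 -m inch '[0,0,1,0,0,0,0,0,0,0,1,0,0,0,0,0,0,0,0,0,0,0,0,0,0,0,0,0,0,0,0,0,0,0,0,0,0,0,0,0]'
```

```text
time: 47.95
tcp_pos: [0.503, -0.3573, 0.0247]
tool_rot: [-179.2, 3.7, -177.8]
force: [-1.6, 0.7, 1.2]
width: 0.053
time: 49.2
tcp_pos: [0.5032, -0.3573, 0.0247]
tool_rot: [-179.2, 3.8, -177.8]
force: [-1.0, 0.4, 4.1]
width: 0.0533
```

```bash
python3 -m inch '[0,0,0,0,0,0,0,0,0,0,0,0,0,0,0,0,0,0,0,0,0,0,-10,0,0,0,-40,0,0,0,-60,0,0,0,-40,0,0,0,0,0]' 1; python3 -m inch '[-2,55,0,0,-2,55,0,0,-2,55,0,0,-2,55,0,0,-2,55,0,0,-2,55,0,0,-2,55,0,0,-2,50,0,0,0,20,0,0,0,0,0,0]' 1; python3 -m inch '[0,0,0,0,0,0,0,0,0,0,0,0,0,0,0,0,0,0,0,0,0,0,0,0,0,0,0,0,0,0,0,0,0,0,0,0,0,0,0,0]' 1
python3 - <<'E'
from h import *
im,c=cap('wrist','w6.png');print(c);print(arm.get_state()['tcp_pos'])
cap('top','t6.png')
E
```

```text
time: 50.45
tcp_pos: [0.4933, -0.3559, 0.1805]
tool_rot: [-179.1, 3.8, -177.8]
force: [0.1, 0.4, -0.0]
width: 0.0852
time: 51.7
tcp_pos: [0.4883, 0.1133, 0.169]
tool_rot: [-179.2, 3.4, -177.9]
force: [-0.8, -0.8, -0.2]
width: 0.0855
time: 52.95
tcp_pos: [0.4883, 0.11, 0.1685]
tool_rot: [-179.1, 3.3, -178.2]
force: [-0.1, 0.2, 1.2]
width: 0.0855
{'mtx': array([[351.11462354,   0.        , 321.65164338],
       [  0.        , 351.11462354, 236.9208766 ],
       [  0.        ,   0.        ,   1.        ]]), 'position': array([0.41397937, 0.11050141, 0.30689803]), 'rotation': array([-18.53569077,   0.86109145,  91.76781371])}
[0.48833079 0.10999089 0.16846051]
```

View pics/w6.png

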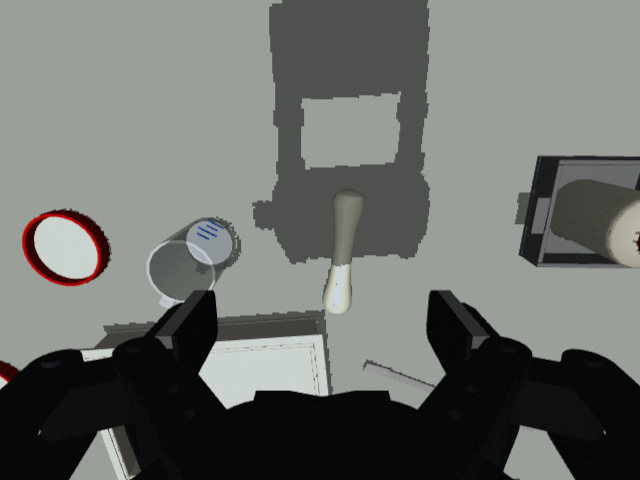

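View pics/t6.png

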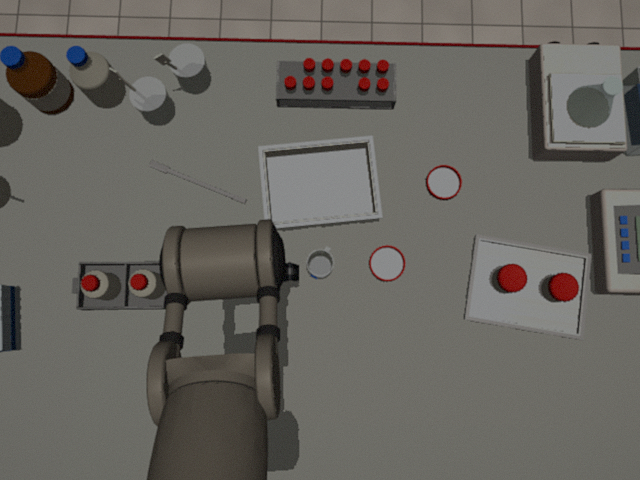

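Both pots stand on the tray at (511,278) and (563,287), and the bottles are still in the rack. In the wrist view the pestle runs from about (348,203) to (338,299) between knob centres.

Run:
```python
from h import *
c=arm.calibration('wrist')
a=ray(c,348.3,190,.014);b=ray(c,338,313,.014);print(a,b,(a+b)/2,np.linalg.norm(a-b),np.degrees(np.arctan2(*(b-a)[1::-1])))
for q in((318,335),(88,350),):print(ray(c,*q,.045))
```

```text
[0.46987085 0.13024172 0.014     ] [0.5877718  0.12695648 0.014     ] [0.52882133 0.1285991  0.014     ] 0.11794671022813855 -1.5960961581692312
[0.5917702  0.10886429 0.045     ]
[ 0.61576804 -0.09590393  0.045     ]
```

```bash
python3 -m inch '[0,0,0,4,-31,17,0,0,0,0,0,0,0,0,50,0,0,0,45,0,0,0,0,0,0,0,0,0,0,0,0,0,0,0,0,0,0,0,0,0]' 0.55; python3 -m inch '[0,0,0,0,0,0,0,0,0,0,0,0,0,0,0,0,0,0,0,0,0,0,0,0,0,0,0,0,0,0,0,0,0,0,0,0,0,0,0,0]'
```

```text
time: 54.3
tcp_pos: [0.5276, 0.1245, 0.0796]
tool_rot: [-179.4, 3.9, 177.7]
force: [-0.4, -0.6, -0.6]
width: 0.0471
time: 55.55
tcp_pos: [0.5277, 0.1245, 0.0799]
tool_rot: [-179.4, 3.9, 177.7]
force: [-0.4, -0.3, 0.6]
width: 0.047
```

```bash
python3 -m inch '[5,3,0,0,0,0,0,0,0,0,40,0,0,0,22,0,0,0,0,0,0,0,8,0,0,0,0,0,0,0,0,0,0,0,0,0,0,0,0,0]'; python3 -m inch '[0,0,3,0,0,0,0,0,0,0,0,0,0,0,0,0,0,0,0,0,0,0,0,0,0,0,0,0,0,0,0,0,0,0,0,0,0,0,0,0]'
```

```text
time: 56.8
tcp_pos: [0.5297, 0.1277, 0.0116]
tool_rot: [-179.5, 4.3, 177.8]
force: [-0.1, 0.2, 0.4]
width: 0.0471
time: 58.05
tcp_pos: [0.5299, 0.1277, 0.0085]
tool_rot: [-179.5, 4.3, 177.8]
force: [0.1, 0.2, -0.5]
width: 0.0468
```

```bash
python3 -m inch '[0,0,4,0,0,0,0,0,0,0,0,0,0,0,0,0,0,0,0,0,0,0,0,0,0,0,0,0,0,0,0,0,0,0,0,0,0,0,0,0]';  python3 -m inch '[0,0,0,0,0,0,0,0,0,0,0,0,0,0,0,0,0,0,0,0,0,0,0,0,0,0,0,0,0,0,0,0,0,0,0,0,0,0,0,0]' 0 40
```

```text
time: 59.3
tcp_pos: [0.5303, 0.1276, 0.0043]
tool_rot: [-179.5, 4.3, 177.8]
force: [0.5, -0.5, 0.2]
width: 0.0468
time: 60.55
tcp_pos: [0.5304, 0.1277, 0.0045]
tool_rot: [-179.5, 4.3, 177.8]
force: [0.7, 0.6, 0.2]
width: 0.017
```

```bash
python3 -m inch '[0,0,-20,0,0,0,-50,0,0,0,-50,0,-38,-28,0,0,-38,-28,0,0,-38,-28,0,0,-30,-20,0,0,0,0,0,10,0,0,0,10,0,0,0,0]'; python3 -m inch '[0,0,0,0,0,0,0,0,0,0,0,0,0,0,0,0,0,0,0,0,0,0,0,0,0,0,0,0,0,0,0,0,0,0,0,0,0,0,0,0]';python3 - <<'E'
from h import *
im,c=cap('top','t7.png');s=im[110:260,220:420];cv2.imwrite('pics/t7c.png',cv2.cvtColor(cv2.resize(s,None,fx=4,fy=4),4))
E
```

```text
time: 61.8
tcp_pos: [0.6623, 0.0158, 0.1362]
tool_rot: [179.1, 3.9, 157.3]
force: [-0.6, -0.0, -0.0]
width: 0.0171
time: 63.05
tcp_pos: [0.6618, 0.0165, 0.136]
tool_rot: [179.2, 3.8, 157.8]
force: [-0.5, 0.2, -1.5]
width: 0.0172
```

View pics/t7c.png

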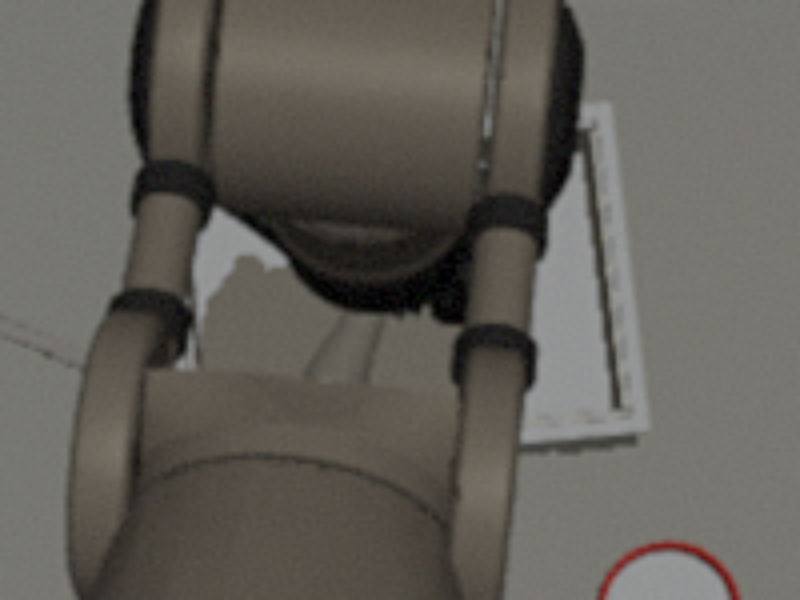

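The pestle hangs slantwise over the basin interior, mostly hidden by the arm. I'll continue by the numbers.

```bash
python3 -m inch '[-20,-1,0,0,0,0,0,0,0,0,40,0,0,0,30,0,0,0,0,0,0,0,0,0,0,0,0,0,0,0,0,0,0,0,0,0,0,0,0,0]';python3 - <<'E'
from h import *
im,c=cap('wrist','w7.png')
E
```

```text
time: 64.35
tcp_pos: [0.6855, 0.0082, 0.0718]
tool_rot: [179.0, 4.2, 157.8]
force: [-0.5, -0.4, -1.8]
width: 0.0171
```

View pics/w7.png

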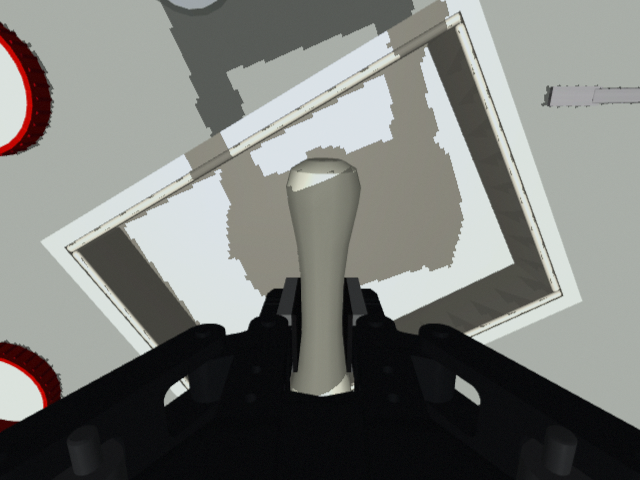

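The pestle is level in the grip and inside the basin walls: its near knob is at (323,170) and the near wall at about (300,100). I'll lower it.

```bash
python3 -m inch '[2,0,0,0,0,0,30,0,0,0,20,0,0,0,0,0,0,0,5,0,0,0,0,0,0,0,0,0,0,0,0,0,0,0,0,0,0,0,0,0]'; python3 -m inch '[0,0,3,0,0,0,0,0,0,0,1,0,0,0,0,0,0,0,1,0,0,0,0,0,0,0,0,0,0,0,0,0,0,0,0,0,0,0,0,0]'
```

```text
time: 65.65
tcp_pos: [0.6896, 0.0083, 0.0186]
tool_rot: [178.9, 4.5, 157.8]
force: [0.5, 0.2, -1.3]
width: 0.0174
time: 66.9
tcp_pos: [0.69, 0.0082, 0.0132]
tool_rot: [178.9, 4.5, 157.8]
force: [0.8, 0.0, -0.6]
width: 0.0171
```

```bash
python3 -m inch '[0,0,2,0,0,0,0,0,0,0,1,0,0,0,0,0,0,0,1,0,0,0,0,0,0,0,0,0,0,0,0,0,0,0,0,0,0,0,0,0]'; python3 -m inch '[0,0,1,0,0,0,0,0,0,0,1,0,0,0,0,0,0,0,0,0,0,0,0,0,0,0,0,0,0,0,0,0,0,0,0,0,0,0,0,0]'
```

```text
time: 68.15
tcp_pos: [0.6903, 0.0082, 0.0089]
tool_rot: [178.9, 4.5, 157.8]
force: [0.4, 0.3, -1.1]
width: 0.017
time: 69.4
tcp_pos: [0.6906, 0.0082, 0.0085]
tool_rot: [178.9, 4.5, 157.8]
force: [-1.1, -0.2, 1.7]
width: 0.0173
```

Contact at the expected height. I'll open partly, rise and move clear.

```bash
python3 -m inch '[0,0,0,0,0,0,0,0,0,0,0,0,0,0,0,0,0,0,0,0,0,0,-5,0,0,0,-20,0,0,0,-50,0,0,0,-50,0,0,0,-50,0]' 0.5; python3 -m inch '[30,-40,-20,0,30,-40,0,0,30,-40,0,0,30,-40,0,0,30,-40,0,0,30,-40,0,0,0,0,0,0,0,0,0,0,0,0,0,0,0,0,0,0]'
python3 - <<'E'
from h import *
cap('top','t8.png');cap('side','s8.png')
E
```

```text
time: 70.65
tcp_pos: [0.6746, 0.0106, 0.1876]
tool_rot: [179.0, 4.2, 157.8]
force: [1.6, 0.7, 1.4]
width: 0.0426
time: 71.9
tcp_pos: [0.4149, -0.1476, 0.2069]
tool_rot: [178.9, 6.3, 158.0]
force: [0.5, -0.2, 0.6]
width: 0.043
```

View pics/t8.png

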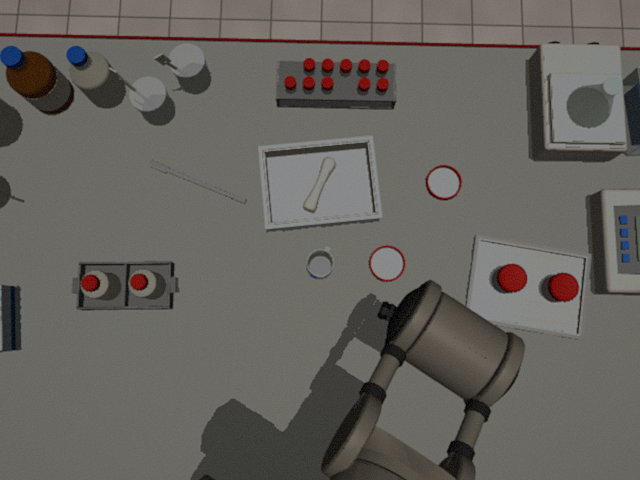

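View pics/s8.png

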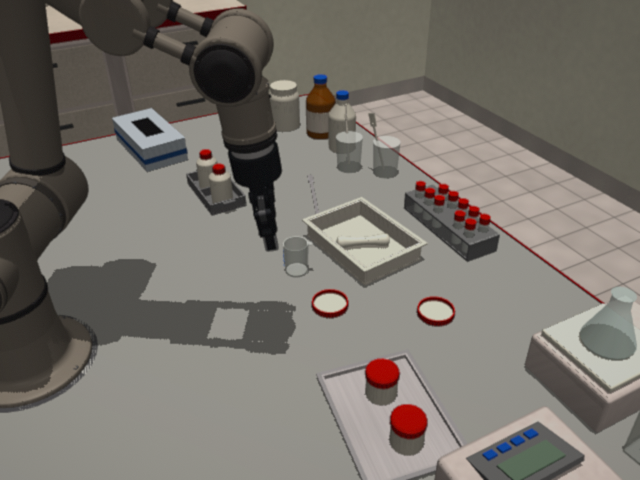

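In both views the bottles stand in their bays, the pots stand on the tray, and the pestle lies flat in the basin at (320,184). The beaker at (320,264) and lids at (387,263) and (443,182) haven't moved.

```bash
python3 -m inch '[0,0,0,0,0,0,0,0,0,0,0,0,0,0,0,0,0,0,0,0,0,0,0,0,0,0,0,0,0,0,0,0,0,0,0,0,0,0,0,0]'; python3 -c "
from workcell import arm
print(arm.job_done())"
```

```text
time: 73.25
tcp_pos: [0.415, -0.1473, 0.2063]
tool_rot: [178.9, 6.2, 158.0]
force: [-0.5, 0.4, 0.5]
width: 0.0423
the job is handed in; nothing more can be done
None
```

The bench is cleared and the job was handed in at about 73 s of the 131 s allowed. I set down the two bottles first (one per rack bay), then the two pots on the tray, then the pestle in the basin. I lowered each until the wrist felt light contact of a few newtons, then released it.

- **Last checks:** the final top and side pictures show both bottles upright in their bays, both pots upright on the tray, and the pestle flat on the basin floor. The beaker and lid stand at the same pixels as at the start, and the gripper is clear of everything.
- **Second lid:** the scene has two loose red-rimmed lids where the task names one; I left both alone.
- **Tool tilt:** the tool drifted to about 4.5° off vertical by the pestle placement (6° once clear). I corrected for the sideways shift, and no object looks tilted in the pictures.
- **Bottle position:** both bottles stand a little off-centre in their bays, clear of the walls.

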